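Finish the ingot stack: one inverted into the layer, two crosswise on top

TASK

Finish stacking the small tapered ingots on the steel tray so that every layer comes out flat: take one of the two ingots that lie broad face up on the sloping cooling stand and set it, still broad face up and lengthwise, down into the gap between the two ingots on the tray, so that the three are level and their ends line up. Then lay the ingot that lies broad face down crosswise on top of those three, still broad face down and towards one end of them, and tuck the last ingot in close beside it, crosswise too but broad face up, so that the pair is level, its ends line up, and neither overhangs the end of the layer below. Keep the two lower ingots about where they are and do not knock the things lying around.

Things in the scene. Friction and masses are not known exactly. Their poses are not given: they have to be found in the camera images.
- stand: fixed folded steel stand, 236 mm wide, 83 mm high. Origin on the bench under the middle place; x to its back, y along the row, z up. At y = -96, 0, +96 mm a 40 mm wide tongue slopes down to the front at 30 degrees; on each lies an ingot, length along the stand's y, 12 mm overhanging at each end with free space below, against a 14 mm wide stop tab at its lower side
- tray: fixed flat steel tray 150 x 150 mm, floor 3 mm thick, rim 3 mm thick and 10 mm high. Origin under its centre on the bench, z up; x and y along its sides
- bar_1_mid (a point): ingot on the tray, broad face down: cast metal ingot, 64 mm long, 24 mm high, trapezoid section: broad face 26 mm wide with a shallow hollow, narrow face 18 mm, long sides sloping, ends flat and square; 0.2 to 0.33 kg. Origin at its middle, half-way up; y along its length, z from the broad to the narrow face, x across
- bar_2_mid (a point): second ingot on the tray, the same shape, broad face down, parallel to bar_1 on its +x side: middles about 48 mm apart, ends about level. The gap between them is about 22 mm wide at the floor and 30 mm at the top
- bar_3_mid (a point): ingot on the stand that lies broad face down (its z is square to the slope, upward); the same shape as bar_1. It may lie in any of the three places; its middle is 70 mm above the bench, 12 mm above the tongue; neighbouring ingots are 32 mm apart end to end
- bar_4_mid (a point): ingot on the stand that lies broad face up (its z points into the slope); the same shape, in any of the three places
- bar_5_mid (a point): the other ingot on the stand that lies broad face up; the same shape. bar_4 and bar_5 may be used in either role
- pen: bystander: marker pen lying on the bench, 135 mm long, 16 mm high; origin at the middle of its underside
- forceps: bystander: steel forceps lying on the bench, 129 mm long, 8 mm high; origin at the middle of its underside
- tape: bystander: small roll of dark tape lying flat, 55 mm across, 19 mm high; origin at the middle of its underside
- beaker: bystander: glass beaker, 54 mm across, 70 mm high; origin at the middle of its underside
- microtube: bystander: closed micro tube lying on the bench, 42 mm long, 12 mm high; origin at the middle of its underside
Things that resemble listed ones, but are neither listed nor needed, are in the scene too. What is shaped like the part that bears bar_5_mid but blue is not meant.

How it is judged:
On the way, in this order (a step that is already met when the one before it is completed fails the run):
1. an ingot seated broad face up in the gap between the two on the tray, level with them ((((angle between each of bar_1_mid, bar_2_mid's own z axis and vertical below 0.08 rad and distance of each of bar_1_mid, bar_2_mid from where it was at the start of the episode below 0.02 m) and (angle between bar_4_mid's own z axis and vertical above 3.06159 rad and x of bar_4_mid in the frame of bar_1_mid between 0.0185 and 0.031 m and x of bar_4_mid in the frame of bar_2_mid between -0.031 and -0.0185 m and y of bar_4_mid in the frame of bar_1_mid between -0.009 and 0.009 m and y of bar_4_mid in the frame of bar_2_mid between -0.009 and 0.009 m and z of bar_4_mid in the frame of bar_1_mid between -0.003 and 0.003 m and angle between the y axis of bar_4_mid and the y axis of bar_1_mid, either way round below 0.12 rad)) or ((angle between each of bar_1_mid, bar_2_mid's own z axis and vertical below 0.08 rad and distance of each of bar_1_mid, bar_2_mid from where it was at the start of the episode below 0.02 m) and (angle between bar_5_mid's own z axis and vertical above 3.06159 rad and x of bar_5_mid in the frame of bar_1_mid between 0.0185 and 0.031 m and x of bar_5_mid in the frame of bar_2_mid between -0.031 and -0.0185 m and y of bar_5_mid in the frame of bar_1_mid between -0.009 and 0.009 m and y of bar_5_mid in the frame of bar_2_mid between -0.009 and 0.009 m and z of bar_5_mid in the frame of bar_1_mid between -0.003 and 0.003 m and angle between the y axis of bar_5_mid and the y axis of bar_1_mid, either way round below 0.12 rad)))), for 0.2 s.
2. bar_3 laid crosswise on the three, broad face down ((((angle between each of bar_1_mid, bar_2_mid's own z axis and vertical below 0.08 rad and distance of each of bar_1_mid, bar_2_mid from where it was at the start of the episode below 0.02 m) and (angle between bar_4_mid's own z axis and vertical above 3.06159 rad and x of bar_4_mid in the frame of bar_1_mid between 0.0185 and 0.031 m and x of bar_4_mid in the frame of bar_2_mid between -0.031 and -0.0185 m and y of bar_4_mid in the frame of bar_1_mid between -0.009 and 0.009 m and y of bar_4_mid in the frame of bar_2_mid between -0.009 and 0.009 m and z of bar_4_mid in the frame of bar_1_mid between -0.003 and 0.003 m and angle between the y axis of bar_4_mid and the y axis of bar_1_mid, either way round below 0.12 rad) and (angle between bar_3_mid's own z axis and vertical below 0.08 rad and z of bar_3_mid in the frame of bar_1_mid between 0.021 and 0.027 m and x of bar_3_mid in the frame of bar_1_mid between 0.012 and 0.036 m and y of bar_3_mid in the frame of bar_1_mid between -0.022 and 0.022 m and angle between the y axis of bar_3_mid and the x axis of bar_1_mid, either way round below 0.17 rad)) or ((angle between each of bar_1_mid, bar_2_mid's own z axis and vertical below 0.08 rad and distance of each of bar_1_mid, bar_2_mid from where it was at the start of the episode below 0.02 m) and (angle between bar_5_mid's own z axis and vertical above 3.06159 rad and x of bar_5_mid in the frame of bar_1_mid between 0.0185 and 0.031 m and x of bar_5_mid in the frame of bar_2_mid between -0.031 and -0.0185 m and y of bar_5_mid in the frame of bar_1_mid between -0.009 and 0.009 m and y of bar_5_mid in the frame of bar_2_mid between -0.009 and 0.009 m and z of bar_5_mid in the frame of bar_1_mid between -0.003 and 0.003 m and angle between the y axis of bar_5_mid and the y axis of bar_1_mid, either way round below 0.12 rad) and (angle between bar_3_mid's own z axis and vertical below 0.08 rad and z of bar_3_mid in the frame of bar_1_mid between 0.021 and 0.027 m and x of bar_3_mid in the frame of bar_1_mid between 0.012 and 0.036 m and y of bar_3_mid in the frame of bar_1_mid between -0.022 and 0.022 m and angle between the y axis of bar_3_mid and the x axis of bar_1_mid, either way round below 0.17 rad)))), for 0.2 s.
At the end, for the whole second after the job is handed in: Lower three parallel (0.12 rad), level (3 mm), ends in line (9 mm), middle one broad face up, outer two within 20 mm of their start; on them crosswise (0.17 rad) and flat: bar_3 broad down, last one broad up, 18.5-29.5 mm apart, ends in line (10 mm), overhang under 3 mm ((((angle between each of bar_1_mid, bar_2_mid's own z axis and vertical below 0.08 rad and distance of each of bar_1_mid, bar_2_mid from where it was at the start of the episode below 0.02 m) and (angle between bar_4_mid's own z axis and vertical above 3.06159 rad and x of bar_4_mid in the frame of bar_1_mid between 0.0185 and 0.031 m and x of bar_4_mid in the frame of bar_2_mid between -0.031 and -0.0185 m and y of bar_4_mid in the frame of bar_1_mid between -0.009 and 0.009 m and y of bar_4_mid in the frame of bar_2_mid between -0.009 and 0.009 m and z of bar_4_mid in the frame of bar_1_mid between -0.003 and 0.003 m and angle between the y axis of bar_4_mid and the y axis of bar_1_mid, either way round below 0.12 rad) and (angle between bar_3_mid's own z axis and vertical below 0.08 rad and z of bar_3_mid in the frame of bar_1_mid between 0.021 and 0.027 m and x of bar_3_mid in the frame of bar_1_mid between 0.012 and 0.036 m and y of bar_3_mid in the frame of bar_1_mid between -0.022 and 0.022 m and angle between the y axis of bar_3_mid and the x axis of bar_1_mid, either way round below 0.17 rad) and (angle between bar_5_mid's own z axis and vertical above 3.06159 rad and z of bar_5_mid in the frame of bar_1_mid between 0.021 and 0.027 m and x of bar_5_mid in the frame of bar_1_mid between 0.012 and 0.036 m and y of bar_5_mid in the frame of bar_1_mid between -0.024 and 0.024 m and angle between the y axis of bar_5_mid and the x axis of bar_1_mid, either way round below 0.17 rad and (x of bar_5_mid in the frame of bar_3_mid between 0.0185 and 0.0295 m or x of bar_5_mid in the frame of bar_3_mid between -0.0295 and -0.0185 m) and y of bar_5_mid in the frame of bar_3_mid between -0.01 and 0.01 m and angle between the y axis of bar_5_mid and the y axis of bar_3_mid, either way round below 0.12 rad)) or ((angle between each of bar_1_mid, bar_2_mid's own z axis and vertical below 0.08 rad and distance of each of bar_1_mid, bar_2_mid from where it was at the start of the episode below 0.02 m) and (angle between bar_5_mid's own z axis and vertical above 3.06159 rad and x of bar_5_mid in the frame of bar_1_mid between 0.0185 and 0.031 m and x of bar_5_mid in the frame of bar_2_mid between -0.031 and -0.0185 m and y of bar_5_mid in the frame of bar_1_mid between -0.009 and 0.009 m and y of bar_5_mid in the frame of bar_2_mid between -0.009 and 0.009 m and z of bar_5_mid in the frame of bar_1_mid between -0.003 and 0.003 m and angle between the y axis of bar_5_mid and the y axis of bar_1_mid, either way round below 0.12 rad) and (angle between bar_3_mid's own z axis and vertical below 0.08 rad and z of bar_3_mid in the frame of bar_1_mid between 0.021 and 0.027 m and x of bar_3_mid in the frame of bar_1_mid between 0.012 and 0.036 m and y of bar_3_mid in the frame of bar_1_mid between -0.022 and 0.022 m and angle between the y axis of bar_3_mid and the x axis of bar_1_mid, either way round below 0.17 rad) and (angle between bar_4_mid's own z axis and vertical above 3.06159 rad and z of bar_4_mid in the frame of bar_1_mid between 0.021 and 0.027 m and x of bar_4_mid in the frame of bar_1_mid between 0.012 and 0.036 m and y of bar_4_mid in the frame of bar_1_mid between -0.024 and 0.024 m and angle between the y axis of bar_4_mid and the x axis of bar_1_mid, either way round below 0.17 rad and (x of bar_4_mid in the frame of bar_3_mid between 0.0185 and 0.0295 m or x of bar_4_mid in the frame of bar_3_mid between -0.0295 and -0.0185 m) and y of bar_4_mid in the frame of bar_3_mid between -0.01 and 0.01 m and angle between the y axis of bar_4_mid and the y axis of bar_3_mid, either way round below 0.12 rad)))); the robot touches nothing.
It fails at once if a bystander (pen, forceps, tape, beaker, micro tube) is moved by more than 30 mm (distance of any of pen, forceps, tape, beaker, microtube from where it was at the start of the episode above 0.03 m).
It also fails if it takes over 64 s, if anything falls off the work surface, if the arm or the gripper's body presses on something with over 40 N, if the wrist force passes 120 N, or if a joint passes its speed limit or range.

ROBOT

A 7-joint arm with a two-finger parallel gripper is mounted at the origin on a cart in front of the work surface, level with it; the furniture and walls round the work are solid. World frame = base frame: x ahead of the robot, y to its left, z up, the work surface at z = 0. Lengths are in m, angles in rad, forces in N, time in s.
With the tool pointing down it reaches from about 0.425 to 0.875 m from the base axis. Payload 4.7 kg.
Tool frame: the origin (TCP) lies midway between the tips of the shut fingers; the grasp point (between the pads) lies 19 mm behind it; z points along the fingers, y is the line along which they close (so a half turn about z gives the same grasp; the last joint's range is limited). The gripper opens to 85 mm and grips with 20 to 120 N. Pads are 22 mm wide; open, the fingers measure 114 mm over their backs; the gripper's body (76 mm by 85 mm) begins 54 mm behind the grasp point. The pads swing forward as they close: fully open they stand 13 mm farther back than shut.
Start: joints at [-1.213, 0.321, -0.07, 1.45, 0.023, 1.371, -0.057], TCP at [0.219, 0.612, 0.231] pointing down, gripper open.
Joint ranges: [-2.86, 2.86], [-0.3, 2.09], [-1.38, 1.24], [0.06, 2.45], [-1.56, 4.7], [0.09, 2.05], [-2.69, 2.69]. Speed limits (rad/s): [2.57, 2.57, 3.14, 3.14, 3.14, 3.14, 3.14].

INTERFACE

Orientations are given as a unit quaternion [x, y, z, w].
In Python, from rig import manip gives the robot as it stands.
- The arm moves only by the tool step_arm, never from a script. Its argument "targets" is a list of rows, each a list of 5 numbers: the gripper's target within -1 to 1 (fully open at 1, half-way at 0, shut at -1), then the shift along the tool's x, y, z in m, then the turn about the tool's z in rad. A call has 1 to 5 rows; each row shifts and turns the commanded pose from where the row before left it, along the tool's axes as they then stand; what a row does not reach is not made up. A row lasts 1/8 s, in which the tool goes at most 62.5 mm and 10.7 degrees, less where a joint would pass 70% of its speed; a pose out of reach is approached as far as the arm can. A call with a gripper value outside its range is refused whole. The fingers move at their own pace and stop on an object; "newtons" is the grip in N (left out, the last holds). Time passes only in rows, so rows that do not move let the fingers close. It gives the time, the measured TCP pose, the force, the opening and the grip force at its end, in the units of the state.
- manip.sense(): the state, without advancing time (a new reading comes with each control period).
- manip.grab_frame(name): name is "side" or "top"; returns a dict with "image" (384x512x3 uint8, red, green, blue), "depth" (384x512 float32, m along the optical axis (not along the pixel's ray), 0 where there is no reading), "fx", "fy", "cx", "cy" (pixels), "rvec" (rotation vector, rad) and "tvec" (3), from world to camera coordinates, as OpenCV has them. Camera axes: x right, y down, z forward; pixel columns grow to the right and rows downward; lengths in m; the calibration is good to about 2 mm. A picture is of the moment at which its call begins.
- manip.finish_job(): hands the job in; it is judged then, once.
The state is a dict: "time": time; "qpos": joint angles; "qd": joint speeds; "effort": joint torques, N m; "ee_pos": TCP position; "tcp_rot": TCP orientation; "force": force on the tool from outside, world axes, zero at the start; "wrist_torque": the same for the moment, N m; "opening": opening from 0.0 (shut) to 1.0 (fully open); "gripper_force": force on a finger pad.
Only numpy, scipy, OpenCV 4.12 (cv2) and the standard library are available. Lean on these libraries where they do the work, as an engineer would, in place of code of your own. Each camera call takes 0.05 s, during which the arm holds its last target. There are 200 camera calls.

## Working session

There is one attempt and no reset: what is moved stays moved. The work goes in short steps, Python scripts to look and compute and a tool call to move; the robot and the scene stay as the last step left them, time stands still between calls to the robot, and variables do not carry over. Pictures are saved under pics/ and viewed, at most 10 in all, crops included, and the job is handed in when it is done.

Besides the shell and the picture viewer there is one more tool, called after "Request:" as name([rows], argument=value, ...), one row to a line, values as JSON. step_arm: Moves the arm, as the interface text tells. Its arguments: {"type":"object","properties":{"targets":{"type":"array","items":{"type":"array","items":{"type":"number"}}},"newtons":{"type":"number"}},"required":["targets"]}

```bash
mkdir -p pics
cat > h.py <<'E'
import numpy as np, cv2
from scipy.spatial.transform import Rotation as R
from rig import manip
def grab(n):
    f=manip.grab_frame(n); return f
def save(f,p,box=None,s=1):
    im=f["image"][:,:,::-1]
    if box: im=im[box[1]:box[3],box[0]:box[2]]
    cv2.imwrite(p,cv2.resize(im,None,fx=s,fy=s,interpolation=cv2.INTER_CUBIC))
def cloud(f):
    d=f["depth"]; v,u=np.mgrid[:d.shape[0],:d.shape[1]]
    P=np.stack([(u-f["cx"])/f["fx"]*d,(v-f["cy"])/f["fy"]*d,d],-1)
    M=R.from_rotvec(np.ravel(f["rvec"])).as_matrix()
    W=(P-np.ravel(f["tvec"]))@M
    W[d==0]=np.nan
    return W
def st():
    s=manip.sense()
    r=R.from_quat(s["tcp_rot"]).as_matrix()
    print("t",round(s["time"],2),"p",np.round(s["ee_pos"],4),"F",np.round(s["force"],1),"op",round(float(s["opening"]),3),"g",s["gripper_force"])
    print(np.round(r,3).tolist(),np.round(s["qpos"],2))
    return s
E
python3 - <<'E'
from h import *
st()
for n in("top","side"):
    f=grab(n); save(f,f"pics/{n}0.png",s=1.5); np.savez(f"{n}0.npz",**f)
    M=R.from_rotvec(np.ravel(f["rvec"])).as_matrix(); print(n,-M.T@np.ravel(f["tvec"]),M[2],f["fx"])
E
```

```text
t 0.0 p [0.2189 0.6115 0.2302] F [ 0.2  0.4 -0.7] op 1.003 g 0.0
[[-0.942, 0.337, -0.001], [0.337, 0.942, -0.002], [-0.0, -0.002, -1.0]] [-1.21  0.32 -0.07  1.45  0.02  1.37 -0.06]
top [0.28210463 0.1672985  1.14745875] [ 0.21414503 -0.02251214 -0.97654242] 346.9691001813504
side [ 0.1971301  -0.5156215   0.68965504] [ 0.3510952   0.67867619 -0.645082  ] 378.49191963507496
```

View pics/top0.png

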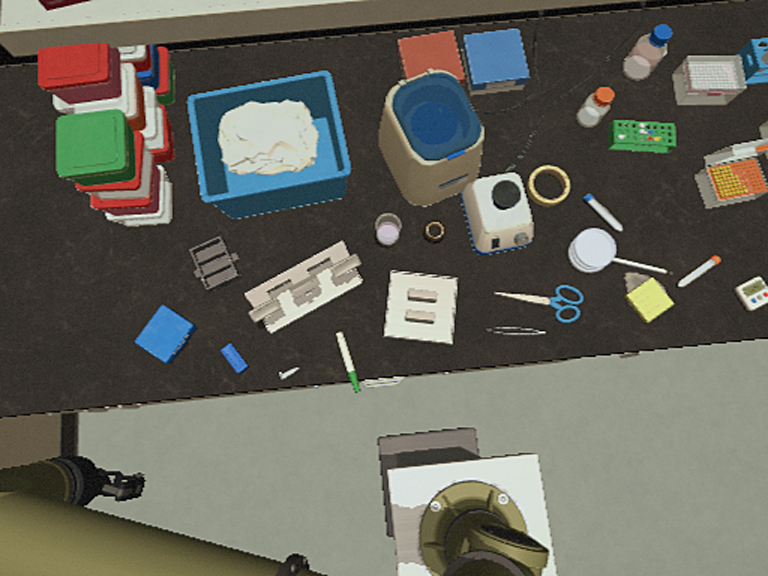

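View pics/side0.png

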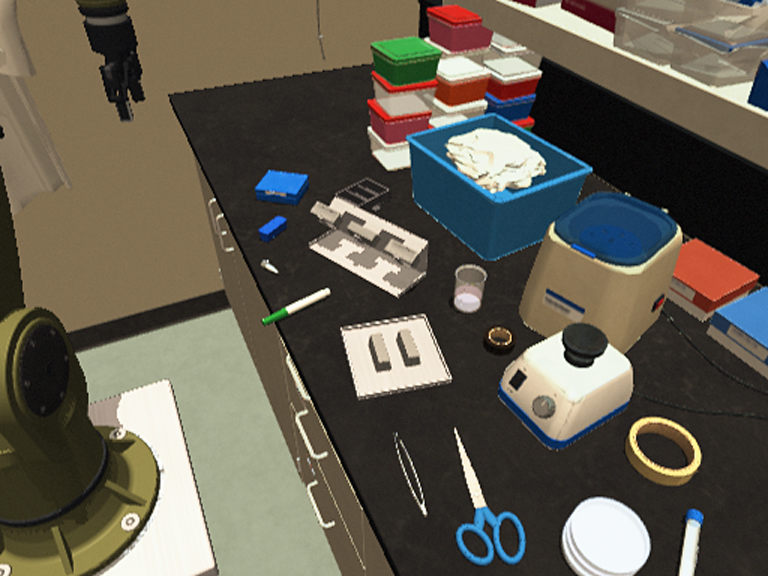

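The top view shows the stand at about (305,285) and the tray at (421,307), with bars at (422,295) and (420,316). Candidates for the ingots are the three on the stand, at about (270,312), (315,283) and (345,262), and the blue decoy at (234,358), which I reject. Next is a close crop.

Run:
```python
from h import *
a=dict(np.load("top0.npz")); b=dict(np.load("side0.npz"))
A=cv2.resize(a["image"][155:240,155:310,::-1],(780,428),interpolation=cv2.INTER_CUBIC)[:, :]
B=cv2.resize(b["image"][125:205,195:305,::-1],(780,567),interpolation=cv2.INTER_CUBIC)
im=np.vstack([cv2.resize(A,(520,285)),cv2.resize(B,(430,313)) if 0 else cv2.copyMakeBorder(cv2.resize(B,(430,313)),0,0,0,90,0)])
cv2.imwrite("pics/crop1.png",im)
W=cloud(a)
g=lambda u,v:np.round(W[int(v/1.5),int(u/1.5)],3)
for n,p in dict(beaker=(388,230),tape=(434,231),pen=(347,355),mt=(288,372),forc=(517,331),barA=(422,295),barB=(420,316),tray=(400,330),s1=(270,312),s2=(315,283),s3=(345,262),bench=(600,350)).items(): print(n,g(*p))
```

```text
beaker [0.667 0.103 0.024]
tape [ 0.661 -0.005 -0.001]
pen [0.397 0.22  0.013]
mt [0.371 0.35  0.011]
forc [ 0.413 -0.159 -0.001]
barA [0.509 0.044 0.029]
barB [0.464 0.052 0.024]
tray [0.439 0.1   0.003]
s1 [0.495 0.37  0.07 ]
s2 [0.547 0.27  0.08 ]
s3 [0.586 0.203 0.082]
bench [ 0.351 -0.335  0.   ]
```

View pics/crop1.png

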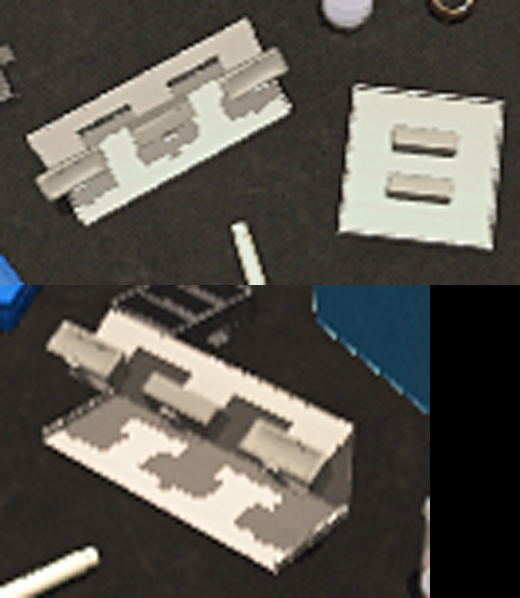

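The crop shows stand ingots at (70,178), (163,122) and (255,68), and tray bars at (425,140) and (420,187). Next I'll get poses and the broad/narrow identification from depth.

Run:
```python
from h import *
a=dict(np.load("top0.npz")); b=dict(np.load("side0.npz"))
for n,f in(("top",a),("side",b)):
    W=cloud(f); P=W.reshape(-1,3)
    m=np.all(np.isfinite(P),1)
    P=P[m]
    reg=(P[:,0]>.4)&(P[:,0]<.6)&(P[:,1]>-.06)&(P[:,1]<.14)
    T=P[reg&(P[:,2]>.022)&(P[:,2]<.033)]
    print(n,"bench z std",np.std(P[(P[:,0]>.4)&(P[:,0]<.45)&(P[:,1]<-.2)&(P[:,1]>-.3),2]).round(4))
    k=cv2.kmeans(T[:,:2].astype(np.float32),2,None,(3,20,1e-5),5,0)[1].ravel()
    for i in(0,1):
        q=T[k==i]; print(" bar",q.mean(0).round(4),[np.round(x,4) for x in cv2.minAreaRect(q[:,:2].astype(np.float32))])
    t=P[reg&(P[:,2]>.0015)&(P[:,2]<.02)]; print(" tray",[np.round(x,4) for x in cv2.minAreaRect(t[:,:2].astype(np.float32))])
    # stand frame: yaw 28.3
    S=P[(P[:,0]>.4)&(P[:,0]<.68)&(P[:,1]>.14)&(P[:,1]<.46)&(P[:,2]>.004)&(P[:,2]<.12)]
    for lo,hi in((.08,.09),(.004,.02)):
        s=S[(S[:,2]>lo)&(S[:,2]<hi)]; print(" stand",lo,[np.round(x,4) for x in cv2.minAreaRect(s[:,:2].astype(np.float32))])
    print(" P stand z max",S[:,2].max())
```

```text
top bench z std 0.004
 bar [0.464  0.0538 0.0262] [array([0.4641, 0.054 ]), array([0.0633, 0.0181]), np.float64(79.3979)]
 bar [0.5104 0.0433 0.0266] [array([0.5102, 0.0436]), array([0.0603, 0.0175]), np.float64(80.5181)]
 tray [array([0.4997, 0.0399]), array([0.1995, 0.1994]), np.float64(89.8932)]
 stand 0.08 [array([0.56  , 0.3026]), array([0.0586, 0.2552]), np.float64(24.307)]
 stand 0.004 [array([0.5375, 0.3018]), array([0.2766, 0.3186]), np.float64(0.8809)]
 P stand z max 0.08930126153730272
side bench z std 0.0035
 bar [0.5079 0.0404 0.0259] [array([0.5086, 0.0429]), array([0.0644, 0.0194]), np.float64(78.6195)]
 bar [0.4617 0.0515 0.0259] [array([0.462 , 0.0528]), array([0.0654, 0.0189]), np.float64(77.1991)]
 tray [array([0.4973, 0.0422]), array([0.1972, 0.1945]), np.float64(87.1152)]
 stand 0.08 [array([0.5592, 0.3013]), array([0.0596, 0.2557]), np.float64(22.8636)]
 stand 0.004 [array([0.5262, 0.3166]), array([0.2875, 0.2512]), np.float64(89.7287)]
 P stand z max 0.0890054368999473
```

```bash
python3 - <<'E'
from h import *
from scipy.optimize import least_squares
out={}
for n in("top","side"):
    fs=[grab(n) for _ in range(5)]; f=fs[0]
    D=np.stack([x["depth"] for x in fs]); D[D==0]=np.nan
    f["depth"]=np.nan_to_num(np.nanmedian(D,0)).astype(np.float32); np.savez(n+"1.npz",**f)
    W=cloud(f); P=W.reshape(-1,3)
    reg=(P[:,0]>.4)&(P[:,0]<.68)&(P[:,1]>.14)&(P[:,1]<.46)&(P[:,2]>.012)&(P[:,2]<.12)
    out[n]=P[reg]; print(n,reg.sum())
    # back edge: ridge line (z>0.078)
    s=P[reg&(P[:,2]>.0785)]; print([np.round(x,4) for x in cv2.minAreaRect(s[:,:2].astype(np.float32))])
import matplotlib
E
python3 - <<'E'
from h import *
# rectified view in stand frame : height map along slope normal
yaw=np.radians(27.5); c=np.array([.543,.283])
ims=[]
for n in("top","side"):
    f=dict(np.load(f"{n}1.npz")); W=cloud(f); P=W.reshape(-1,3)
    xy=(P[:,:2]-c); X=xy@[np.cos(yaw),np.sin(yaw)]; Y=xy@[-np.sin(yaw),np.cos(yaw)]; Z=P[:,2]-.07
    m=(abs(X)<.09)&(abs(Y)<.15)&(Z>-.06)&(Z<.05)
    im=np.zeros((600,400,3),np.uint8)
    C=f["image"].reshape(-1,3)[:,::-1]
    # project along slope normal
    u=X*np.cos(np.pi/6)+Z*.5; w=-X*.5+Z*np.cos(np.pi/6)
    for i in np.where(m)[0]:
        cv2.circle(im,(int(200+u[i]*1900),int(300+Y[i]*1900)),3,tuple(int(v) for v in cv2.applyColorMap(np.uint8([[np.clip((w[i]+.03)*4000,0,255)]]),cv2.COLORMAP_JET)[0,0]),-1)
    ims.append(im)
cv2.imwrite("pics/hm.png",np.hstack(ims))
E
```

```text
top 1335
[array([0.5605, 0.3027]), array([0.0587, 0.2548]), np.float64(24.0011)]
side 1637
[array([0.5587, 0.303 ]), array([0.0586, 0.2569]), np.float64(24.5578)]Traceback (most recent call last):
  File "<stdin>", line 13, in <module>
ModuleNotFoundError: No module named 'matplotlib'
```

View pics/hm.png

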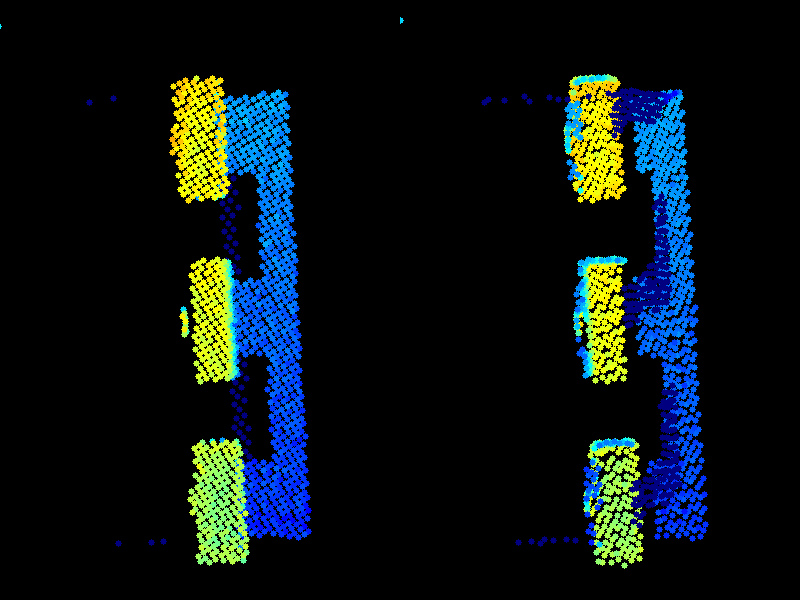

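The height map shows the ingot tops at (200,138), (212,320) and (220,502). The middle one has a narrow top with sloping sides, so it is bar_3. The outer two are broad face up, so they are bar_4 and bar_5. The stand's yaw is about 24°.

```bash
cat > m.py <<'E'
from h import *
yaw=np.radians(24.1); c=np.array([.543,.283]); ex=np.array([np.cos(yaw),np.sin(yaw)]); ey=np.array([-ex[1],ex[0]])
for n in("top","side"):
    f=dict(np.load(f"{n}1.npz")); W=cloud(f); P=W.reshape(-1,3)
    xy=P[:,:2]-c; X=xy@ex; Y=xy@ey; Z=P[:,2]-.07
    u=X*np.cos(np.pi/6)+Z*.5; w=-X*.5+Z*np.cos(np.pi/6)
    m=(abs(X)<.09)&(abs(Y)<.15)&(abs(w-.009)<.008)&(u<.025)&(u>-.025)
    for lo,hi in((-.14,-.05),(-.05,.05),(.05,.14)):
        k=m&(Y>lo)&(Y<hi); k=k&(abs(w-np.median(w[k]))<.003)
        r=cv2.minAreaRect(np.c_[u,Y][k].astype(np.float32)); wm=np.median(w[k])
        uc,Yc=r[0]
        # mid: top centre - 12mm normal
        X0=uc*np.cos(np.pi/6)-(wm-.012)*.5; Z0=uc*.5+(wm-.012)*np.cos(np.pi/6)
        print(n,"size",np.round(r[1],4),"ang",round(r[2],1),"mid",np.round(c+X0*ex+Yc*ey,4),"z",round(Z0+.07,4),"stand XY",np.round([X0,Yc],4))
E
python3 m.py
python3 - <<'E'
from h import *
yaw=np.radians(24.1); ex=np.array([np.cos(yaw),np.sin(yaw)]); ey=np.array([-ex[1],ex[0]])
f=dict(np.load("top1.npz"));P=cloud(f).reshape(-1,3);C=f["image"].reshape(-1,3).mean(1)
k=(P[:,2]<.012)&(P[:,0]>.38)&(P[:,0]<.62)&(P[:,1]>.12)&(P[:,1]<.46)&(C>130)
X=(P[k,:2]-[.54,.28])@ex;Y=(P[k,:2]-[.54,.28])@ey; print("light low pts X/Y pct",np.percentile(X,[2,50,98]).round(3),np.percentile(Y,[2,98]).round(3))
for nm,(u,v) in dict(pen=(347,360),).items(): pass
k=(C>120)&(P[:,0]>.3)&(P[:,0]<.46)&(P[:,1]>.15)&(P[:,1]<.27)&(P[:,2]>-.01)
print("pen-ish",[np.round(x,3) for x in cv2.minAreaRect(P[k,:2].astype(np.float32))])
E
```

```text
top size [0.0633 0.0271] ang 89.8 mid [0.5827 0.2078] z 0.0684 stand XY [ 0.0055 -0.0848]
top size [0.0244 0.0639] ang 0.2 mid [0.5423 0.2944] z 0.0684 stand XY [0.004  0.0107]
top size [0.0635 0.028 ] ang 89.7 mid [0.5045 0.3825] z 0.0678 stand XY [0.0055 0.1065]
side size [0.064  0.0278] ang 89.9 mid [0.5801 0.2068] z 0.0677 stand XY [ 0.0027 -0.0847]
side size [0.0642 0.0241] ang 89.3 mid [0.5392 0.2931] z 0.0673 stand XY [0.0006 0.0108]
side size [0.0278 0.0631] ang 0.3 mid [0.5023 0.3813] z 0.0674 stand XY [0.003  0.1064]
light low pts X/Y pct [-0.156 -0.005  0.051] [-0.111  0.12 ]
pen-ish [array([0.384, 0.22 ]), array([0.131, 0.015]), np.float64(13.259)]
```

```bash
cat > plan.py <<'E'
import sys,json
from h import *
# usage: plan.py "g,x,y,z,angdeg,n" ...   (x,y,z world TCP target or '-' keep; ang = world angle of tool y)
s=manip.sense(); p=np.array(s["ee_pos"],float); r=R.from_quat(s["tcp_rot"]).as_matrix()
a=np.arctan2(r[1,1],r[0,1])
print("t",round(s["time"],2),"p",p.round(4),"ang",round(np.degrees(a),1),"F",np.round(s["force"],1),"op",round(float(s["opening"]),3),"gf",np.round(s["gripper_force"],1))
for w in sys.argv[1:]:
    v=w.split(","); n=int(v[5]); T=np.array([p[i] if v[i+1]=="-" else float(v[i+1]) for i in range(3)])
    ta=a if v[4]=="-" else np.radians(float(v[4])); d=ta-a
    rows=[]
    for i in range(n):
        k=n-i; st_=(T-p)/k; da=(ta-a)/k
        y=np.array([np.cos(a),np.sin(a),0]); z=np.array([0,0,-1.]); x=np.cross(y,z)
        row=[float(v[0]),round(st_@x,4),round(st_@y,4),round(st_@z,4),round(-da,3)]
        p=p+row[1]*x+row[2]*y+row[3]*z; a-=row[4]; rows.append(row)
    print(json.dumps(rows))
E
python3 plan.py "1,.584,.208,.20,-66,13" "1,.584,.208,.10,-66,3"
python3 - <<'E'
from h import *
f=dict(np.load("top1.npz"));W=cloud(f)
for u,v in((180,221),(241,186),(210,203),(181,219),(240,184)): print(W[v,u].round(3))
E
```

```text
t 0.6 p [0.2191 0.612  0.2314] ang 70.3 F [ 0.3 -0.2 -0.3] op 0.997 gf 0.0
[[1.0, -0.0369, -0.0198, 0.0024, 0.183], [1.0, -0.0399, -0.0128, 0.0024, 0.183], [1.0, -0.0415, -0.0053, 0.0024, 0.183], [1.0, -0.0418, 0.0024, 0.0024, 0.183], [1.0, -0.0407, 0.0099, 0.0024, 0.183], [1.0, -0.0382, 0.0172, 0.0024, 0.183], [1.0, -0.0344, 0.0238, 0.0024, 0.183], [1.0, -0.0295, 0.0297, 0.0024, 0.183], [1.0, -0.0236, 0.0346, 0.0024, 0.183], [1.0, -0.0169, 0.0383, 0.0024, 0.183], [1.0, -0.0097, 0.0408, 0.0025, 0.183], [1.0, -0.0021, 0.0418, 0.0024, 0.183], [1.0, 0.0056, 0.0415, 0.0025, 0.183]]
[[1.0, -0.0, 0.0, 0.0333, -0.0], [1.0, -0.0, 0.0, 0.0333, -0.0], [1.0, -0.0, 0.0, 0.0334, -0.0]]
[0.464 0.385 0.004]
[ 0.564  0.172 -0.002]
[0.514 0.281 0.006]
[0.47  0.381 0.004]
[0.571 0.175 0.001]
```

Request:
step_arm([
  [1,-0.0369,-0.0198,0.0024,0.183],
  [1,-0.0399,-0.0128,0.0024,0.183],
  [1,-0.0415,-0.0053,0.0024,0.183],
  [1,-0.0418,0.0024,0.0024,0.183],
  [1,-0.0407,0.0099,0.0024,0.183],
])

```text
time: 1.23
ee_pos: [0.3603, 0.4555, 0.2195]
tcp_rot: [0.591, 0.807, 0.0, -0.0]
force: [0.5, 0.0, 0.3]
opening: 1.0
gripper_force: 0.0
```

Request:
step_arm([
  [1,-0.0382,0.0172,0.0024,0.183],
  [1,-0.0344,0.0238,0.0024,0.183],
  [1,-0.0295,0.0297,0.0024,0.183],
  [1,-0.0236,0.0346,0.0024,0.183],
  [1,-0.0169,0.0383,0.0024,0.183],
])

```text
time: 1.85
ee_pos: [0.5006, 0.3003, 0.2076]
tcp_rot: [0.887, 0.463, 0.0, -0.0]
force: [0.1, 0.5, -1.1]
opening: 0.996
gripper_force: 0.0
```

Request:
step_arm([
  [1,-0.0097,0.0408,0.0025,0.183],
  [1,-0.0021,0.0418,0.0024,0.183],
  [1,0.0056,0.0415,0.0025,0.183],
  [1,0,0,0,0],
])

```text
time: 2.35
ee_pos: [0.5862, 0.2033, 0.1999]
tcp_rot: [0.979, 0.204, 0.0, 0.001]
force: [-0.1, 0.4, 0.4]
opening: 1.0
gripper_force: 0.0
```

```bash
python3 plan.py "1,.584,.208,.12,-66,2" "1,.584,.208,.05,-66,2" "1,.584,.208,.05,-66,1"
```

```text
t 2.35 p [0.5862 0.2033 0.1999] ang -66.4 F [-0.1  0.4  0.4] op 1.0 gf 0.0
[[1.0, -0.0001, -0.0026, 0.04, -0.004], [1.0, -0.0001, -0.0026, 0.0399, -0.004]]
[[1.0, 0.0, 0.0, 0.035, 0.0], [1.0, 0.0, 0.0, 0.035, 0.0]]
[[1.0, 0.0, 0.0, 0.0, 0.0]]
```

Request:
step_arm([
  [1,0,-0.0026,0.04,-0.004],
  [1,0,-0.0026,0.04,-0.004],
  [1,0,0,0.02,0],
])

```text
time: 2.72
ee_pos: [0.58, 0.2138, 0.0977]
tcp_rot: [0.977, 0.213, -0.002, -0.0]
force: [-0.6, 0.7, 0.5]
opening: 0.999
gripper_force: 0.0
```

```bash
python3 plan.py "1,.584,.208,.048,-66,2"; python3 -c "
from h import *
f=grab('side'); save(f,'pics/g1.png',(200,90,330,200),4)"
```

```text
t 2.73 p [0.58   0.2138 0.0977] ang -65.4 F [-0.6  0.7  0.5] op 0.999 gf 0.0
[[1.0, 0.0006, 0.0034, 0.0249, 0.005], [1.0, 0.0006, 0.0035, 0.0248, 0.005]]
```

View pics/g1.png

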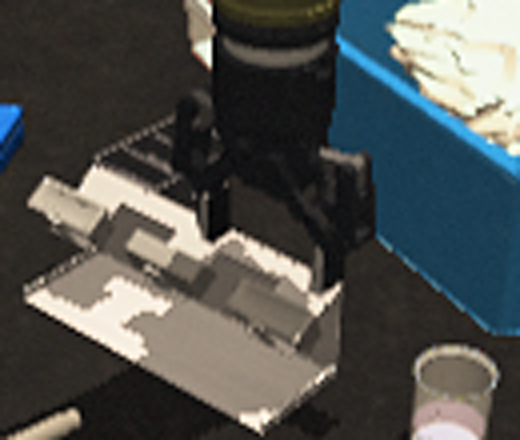

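The fingers show at (213,205) and (325,270), straddling the right ingot at (270,300). The pose reading lags, so I'll let it settle.

Request:
step_arm([
  [1,0,0,0.02,0],
  [1,0,0,0,0],
  [1,0,0,0,0],
])

```text
time: 3.15
ee_pos: [0.5826, 0.213, 0.0809]
tcp_rot: [0.977, 0.212, 0.001, -0.0]
force: [0.2, 0.1, 0.2]
opening: 1.002
gripper_force: 0.0
```

```bash
python3 plan.py "1,.584,.208,.048,-66,2"
```

```text
t 3.15 p [0.5826 0.213  0.0809] ang -65.5 F [0.2 0.1 0.2] op 1.002 gf 0.0
[[1.0, -0.0004, 0.0025, 0.0165, 0.004], [1.0, -0.0004, 0.0026, 0.0164, 0.004]]
```

Request:
step_arm([
  [1,0,0.0025,0.0165,0.004],
  [1,0,0.0026,0.0165,0.004],
  [1,0,0,0,0],
  [1,0,0,0,0],
])

```text
time: 3.65
ee_pos: [0.584, 0.208, 0.0467]
tcp_rot: [0.978, 0.208, -0.0, 0.0]
force: [0.4, -0.2, 0.3]
opening: 1.002
gripper_force: 0.0
```

Request:
step_arm([
  [-1,0,0,0,0],
  [-1,0,0,0,0],
  [-1,0,0,0,0],
  [-1,0,0,0,0],
  [-1,0,0,0,0],
], newtons=30)

```text
time: 4.28
ee_pos: [0.5844, 0.2083, 0.0476]
tcp_rot: [0.978, 0.208, 0.0, -0.0]
force: [-1.2, -0.3, 6.2]
opening: 0.743
gripper_force: 34.2
```

Request:
step_arm([
  [1,0,0,0,0],
  [1,0,0,-0.008,0],
  [1,0,0,0,0],
])

```text
time: 4.65
ee_pos: [0.5845, 0.2083, 0.0556]
tcp_rot: [0.978, 0.208, 0.001, -0.0]
force: [-0.3, 0.5, 0.5]
opening: 1.002
gripper_force: 0.0
```

Request:
step_arm([
  [-1,0,0,0,0],
  [-1,0,0,0,0],
  [-1,0,0,0,0],
  [-1,0,0,0,0],
], newtons=30)

```text
time: 5.15
ee_pos: [0.5839, 0.2081, 0.0551]
tcp_rot: [0.978, 0.208, -0.0, -0.0]
force: [-0.9, -0.0, 2.8]
opening: 0.74
gripper_force: 34.1
```

Request:
step_arm([
  [-1,0,0,-0.02,0],
  [-1,0,0,-0.04,0],
  [-1,0,0,-0.04,0],
  [-1,0,0,0,0],
  [-1,0,0,0,0],
])

```text
time: 5.78
ee_pos: [0.5833, 0.2079, 0.1542]
tcp_rot: [0.978, 0.208, -0.001, 0.0]
force: [-0.7, -0.0, -3.5]
opening: 0.742
gripper_force: 34.8
```

```bash
python3 plan.py "-1,.475,.175,.10,-12,6" "-1,.475,.175,.016,-12,3"; python3 -c "
from h import *
f=grab('side'); save(f,'pics/g2.png',(200,70,330,180),4)"
```

```text
t 5.78 p [0.5833 0.2079 0.1542] ang -66.0 F [-0.7 -0.  -3.5] op 0.742 gf 34.8
[[-1.0, -0.0187, -0.0023, 0.009, -0.157], [-1.0, -0.0181, -0.0052, 0.009, -0.157], [-1.0, -0.0171, -0.008, 0.0091, -0.157], [-1.0, -0.0156, -0.0106, 0.009, -0.157], [-1.0, -0.0138, -0.0129, 0.0091, -0.157], [-1.0, -0.0116, -0.0149, 0.009, -0.158]]
[[-1.0, -0.0, 0.0, 0.028, 0.0], [-1.0, -0.0, 0.0, 0.028, 0.0], [-1.0, -0.0, 0.0, 0.028, 0.0]]
```

View pics/g2.png

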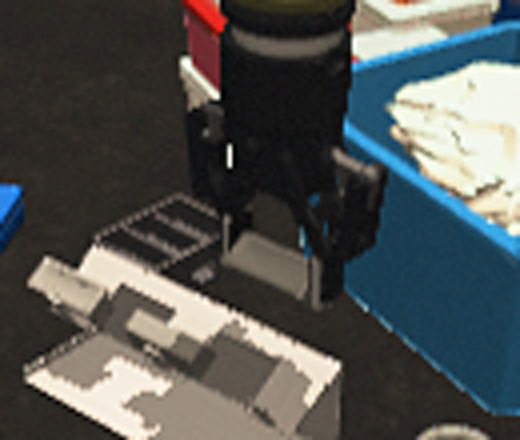

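The bar is held by its ends at (265,265), still tilted. I'll carry it to the free spot in front of the stand.

Request:
step_arm([
  [-1,-0.0187,-0.0023,0.009,-0.157],
  [-1,-0.0181,-0.0052,0.009,-0.157],
  [-1,-0.0171,-0.008,0.009,-0.157],
  [-1,-0.0156,-0.0106,0.009,-0.157],
  [-1,-0.0138,-0.0129,0.009,-0.157],
])

```text
time: 6.45
ee_pos: [0.4919, 0.1799, 0.1079]
tcp_rot: [0.823, 0.568, -0.002, -0.0]
force: [-0.3, -0.4, -3.7]
opening: 0.743
gripper_force: 34.8
```

Request:
step_arm([
  [-1,-0.0116,-0.0149,0.009,-0.158],
  [-1,0,0,0.03,0],
  [-1,0,0,0.03,0],
  [-1,0,0,0.02,0],
  [-1,0,0,0.01,0],
])

```text
time: 7.08
ee_pos: [0.4737, 0.1743, 0.0085]
tcp_rot: [0.777, 0.629, -0.002, -0.0]
force: [-0.2, 0.4, -3.6]
opening: 0.742
gripper_force: 34.7
```

Request:
step_arm([
  [-1,0,0,0.004,0],
  [-1,0,0,0.004,0],
], newtons=20)

```text
time: 7.32
ee_pos: [0.4762, 0.1754, 0.0032]
tcp_rot: [0.777, 0.629, 0.0, 0.0]
force: [0.3, 1.5, -3.4]
opening: 0.737
gripper_force: 34.7
```

Request:
step_arm([
  [-1,0,0,0.002,0],
  [-1,0,0,0.002,0],
  [-1,0,0,0,0],
])

```text
time: 7.7
ee_pos: [0.4759, 0.1753, -0.0009]
tcp_rot: [0.777, 0.63, 0.0, -0.0]
force: [-0.3, -0.9, -3.5]
opening: 0.743
gripper_force: 34.8
```

Request:
step_arm([
  [-1,0,0,0.002,0],
  [-1,0,0,0,0],
])

```text
time: 7.95
ee_pos: [0.476, 0.1754, -0.0012]
tcp_rot: [0.777, 0.629, 0.0, -0.0]
force: [-6.0, -3.2, 12.4]
opening: 0.743
gripper_force: 36.7
```

Request:
step_arm([
  [-1,0,0,0.001,0],
  [-1,0,0,0.001,0],
  [-1,0,0,0,0],
])

```text
time: 8.32
ee_pos: [0.476, 0.1755, -0.0014]
tcp_rot: [0.777, 0.629, -0.0, -0.001]
force: [-9.9, -3.8, 28.6]
opening: 0.737
gripper_force: 38.6
```

Request:
step_arm([
  [0.54,0,0,-0.001,0],
  [0.56,0,0,0,0],
  [0.6,0,0,0,0],
])

```text
time: 8.7
ee_pos: [0.4758, 0.1752, -0.0042]
tcp_rot: [0.777, 0.63, 0.0, 0.0]
force: [-0.1, -0.4, 0.7]
opening: 0.802
gripper_force: 0.0
```

```bash
python3 -c "
from h import *
f=grab('side'); save(f,'pics/g3.png',(200,130,300,210),5)"
```

```text
(no output)
```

View pics/g3.png

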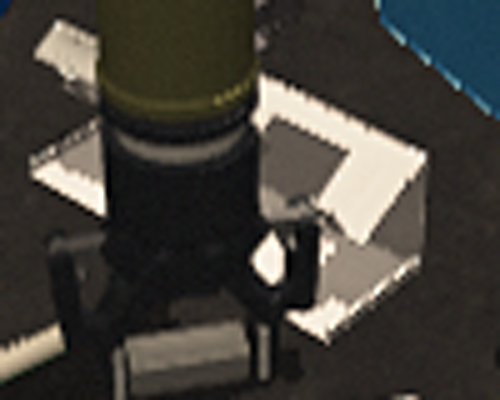

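The bar is at (190,355), apparently upright between the fingers. I'll check its pose by depth.

```bash
cat > bar.py <<'E'
from h import *
import sys
cx,cy,zlo,zhi=map(float,sys.argv[1:5]); ang=np.radians(float(sys.argv[5])); cam=sys.argv[6]; n=4
fs=[grab(cam) for _ in range(n)]; D=np.stack([x["depth"] for x in fs]); f=fs[0]; f["depth"]=np.median(D,0); P=cloud(f).reshape(-1,3); C=f["image"].reshape(-1,3).mean(1)
e=np.array([np.cos(ang),np.sin(ang)]); q=np.array([-e[1],e[0]])
L=(P[:,:2]-[cx,cy])@e; X=(P[:,:2]-[cx,cy])@q
k=(abs(L)<.034)&(abs(X)<.035)&(P[:,2]>zlo)&(P[:,2]<zhi)&(C>70)
print(k.sum()); 
for lo in np.arange(-.03,.03,.004):
    j=k&(X>=lo)&(X<lo+.004)
    if j.sum()>3: print(round(lo*1000+2),j.sum(),"z",np.percentile(P[j,2],[10,50,90]).round(4),"L",np.percentile(L[j],[2,98]).round(3))
E
python3 bar.py .476 .175 .004 .05 -12 side
```

```text
166
-8 17 z [0.0215 0.0227 0.0238] L [-0.029  0.023]
-4 25 z [0.0219 0.0229 0.0236] L [-0.031  0.03 ]
0 16 z [0.0211 0.0224 0.0239] L [-0.03   0.028]
4 23 z [0.0202 0.021  0.0223] L [-0.028  0.029]
8 28 z [0.0204 0.0212 0.0227] L [-0.031  0.028]
12 29 z [0.0208 0.0221 0.0234] L [-0.03   0.029]
16 27 z [0.0219 0.0229 0.0234] L [-0.03   0.024]
```

Request:
step_arm([
  [0.6,0.0045,0,-0.004,0],
  [0.6,0,0,0,0],
  [-1,0,0,0,0],
  [-1,0,0,0,0],
  [-1,0,0,0,0],
], newtons=40)

```text
time: 9.57
ee_pos: [0.4772, 0.1802, 0.0006]
tcp_rot: [0.777, 0.63, 0.001, -0.0]
force: [0.4, 0.8, 5.5]
opening: 0.738
gripper_force: 44.5
```

Request:
step_arm([
  [-1,0,0,-0.02,0],
  [-1,0,0,-0.04,0],
  [-1,0,0,-0.02,0],
  [-1,0,0,0,0],
  [-1,0,0,0,0],
])

```text
time: 10.2
ee_pos: [0.4754, 0.179, 0.0783]
tcp_rot: [0.777, 0.63, -0.001, -0.0]
force: [-0.3, 0.2, -3.1]
opening: 0.738
gripper_force: 46.4
```

```bash
python3 plan.py "-1,.486,.048,.075,78,9"
python3 - <<'E'
from h import *
# precise lower bars from averaged frames
for n in("top","side"):
    f=dict(np.load(n+"1.npz")); P=cloud(f).reshape(-1,3)
    T=P[(P[:,0]>.4)&(P[:,0]<.6)&(P[:,1]>-.06)&(P[:,1]<.14)&(P[:,2]>.0235)&(P[:,2]<.031)]
    k=cv2.kmeans(T[:,:2].astype(np.float32),2,None,(3,20,1e-5),5,0)[1].ravel()
    for i in(0,1):
        q=T[k==i]; print(n,q.mean(0).round(4),[np.round(x,4) for x in cv2.minAreaRect(q[:,:2].astype(np.float32))])
E
```

```text
t 10.2 p [0.4754 0.179  0.0783] ang -12.0 F [-0.3  0.2 -3.1] op 0.738 gf 46.4
[[-1.0, -0.014, 0.0042, 0.0004, -0.174], [-1.0, -0.0145, 0.0017, 0.0004, -0.175], [-1.0, -0.0146, -0.0009, 0.0004, -0.174], [-1.0, -0.0142, -0.0034, 0.0003, -0.175], [-1.0, -0.0134, -0.0058, 0.0004, -0.174], [-1.0, -0.0122, -0.008, 0.0003, -0.175], [-1.0, -0.0106, -0.01, 0.0004, -0.174], [-1.0, -0.0087, -0.0117, 0.0003, -0.175], [-1.0, -0.0066, -0.0131, 0.0004, -0.174]]
top [0.4642 0.0536 0.0265] [array([0.4643, 0.0543]), array([0.0632, 0.0181]), np.float64(78.1077)]
top [0.5106 0.043  0.0264] [array([0.5109, 0.0435]), array([0.0606, 0.0183]), np.float64(79.283)]
side [0.5083 0.0416 0.0261] [array([0.5089, 0.043 ]), array([0.0642, 0.0183]), np.float64(77.5219)]
side [0.4618 0.0519 0.026 ] [array([0.4625, 0.0535]), array([0.0631, 0.0187]), np.float64(77.6734)]
```

Request:
step_arm([
  [-1,-0.014,0.0042,0,-0.174],
  [-1,-0.0145,0.0017,0,-0.175],
  [-1,-0.0146,-0.0009,0,-0.174],
  [-1,-0.0142,-0.0034,0,-0.175],
  [-1,-0.0134,-0.0058,0,-0.174],
])

```text
time: 10.82
ee_pos: [0.4812, 0.1059, 0.078]
tcp_rot: [0.436, 0.9, -0.001, -0.001]
force: [-0.2, 0.2, -2.9]
opening: 0.738
gripper_force: 46.4
```

Request:
step_arm([
  [-1,-0.0122,-0.008,0,-0.175],
  [-1,-0.0106,-0.01,0,-0.174],
  [-1,-0.0087,-0.0117,0,-0.175],
  [-1,-0.0066,-0.0131,0,-0.174],
  [-1,0,0,0.015,0],
])

```text
time: 11.45
ee_pos: [0.4873, 0.0474, 0.0639]
tcp_rot: [0.107, 0.994, -0.0, 0.0]
force: [0.2, 0.3, -3.0]
opening: 0.741
gripper_force: 46.4
```

Request:
step_arm([
  [-1,0,0,0.01,0],
  [-1,0,0,0,0],
  [-1,0,0,0,0],
])

```text
time: 11.82
ee_pos: [0.4873, 0.0491, 0.0547]
tcp_rot: [0.105, 0.995, -0.0, -0.0]
force: [1.4, -0.5, -3.0]
opening: 0.737
gripper_force: 46.3
```

```bash
python3 plan.py "-1,.486,.0485,.035,78,2"; python3 bar.py .486 .0485 .06 .1 78 side;python3 -c "
from h import *
f=grab('side'); save(f,'pics/g4.png',(220,170,310,270),5)"
```

```text
t 11.82 p [0.4873 0.0491 0.0547] ang 78.0 F [ 1.4 -0.5 -3. ] op 0.737 gf 46.3
[[-1.0, 0.0005, -0.0004, 0.0099, -0.0], [-1.0, 0.0006, -0.0005, 0.0098, -0.0]]
71
4 9 z [0.0747 0.0755 0.0759] L [0.006 0.024]
8 25 z [0.0758 0.0768 0.0777] L [-0.028  0.031]
12 36 z [0.0737 0.0772 0.0782] L [-0.03   0.031]
```

View pics/g4.png

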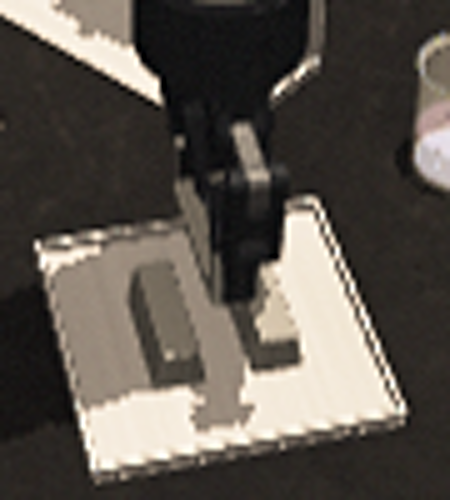

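The held bar's edge at (200,240) sits over the gap between the bars at (165,325) and (268,325). It is within about 1 mm, so I'll lower it.

Request:
step_arm([
  [-1,0,0,0.015,0],
  [-1,0,0,0.01,0],
  [-1,0,0,0.008,0],
  [-1,0,0,0,0],
])

```text
time: 12.58
ee_pos: [0.4865, 0.0484, 0.0209]
tcp_rot: [0.105, 0.994, -0.0, -0.001]
force: [0.5, 0.4, -2.2]
opening: 0.733
gripper_force: 46.3
```

Request:
step_arm([
  [-1,0,0,0.005,0],
  [-1,0,0,0.005,0],
  [-1,0,0,0,0],
])

```text
time: 12.95
ee_pos: [0.487, 0.0486, 0.0116]
tcp_rot: [0.105, 0.995, -0.0, -0.0]
force: [0.4, 0.2, -3.7]
opening: 0.74
gripper_force: 46.4
```

Request:
step_arm([
  [-1,0,0,0.003,0],
  [-1,0,0,0.003,0],
  [-1,0,0,0,0],
])

```text
time: 13.32
ee_pos: [0.4871, 0.0486, 0.0057]
tcp_rot: [0.105, 0.995, -0.0, -0.0]
force: [-0.4, 0.4, -4.0]
opening: 0.739
gripper_force: 46.4
```

Almost seated with no side force. Down 1.5 mm, release, lift.

Request:
step_arm([
  [-1,0,0,0.0015,0],
  [-1,0,0,0,0],
  [0.56,0,0,0,0],
  [0.65,0,0,0,0],
  [0.65,0,0,0,0],
])

```text
time: 13.95
ee_pos: [0.4877, 0.0487, 0.0048]
tcp_rot: [0.105, 0.994, 0.0, 0.0]
force: [0.3, -0.1, -0.1]
opening: 0.824
gripper_force: 0.0
```

Request:
step_arm([
  [0.65,0,0,-0.02,0],
  [1,0,0,-0.05,0],
  [1,0,0,-0.055,0],
  [1,0,0,-0.04,0],
])

```text
time: 14.45
ee_pos: [0.4881, 0.0486, 0.1722]
tcp_rot: [0.105, 0.994, 0.001, 0.001]
force: [0.4, 0.8, -0.2]
opening: 0.996
gripper_force: 0.0
```

```bash
python3 plan.py "1,.544,.295,.17,-66,15"
```

```text
t 14.45 p [0.4881 0.0486 0.1722] ang 78.0 F [ 0.4  0.8 -0.2] op 0.996 gf 0.0
[[1.0, -0.0002, 0.0168, 0.0001, 0.168], [1.0, 0.0026, 0.0166, 0.0002, 0.167], [1.0, 0.0053, 0.016, 0.0001, 0.168], [1.0, 0.0079, 0.0149, 0.0002, 0.167], [1.0, 0.0103, 0.0133, 0.0001, 0.168], [1.0, 0.0124, 0.0114, 0.0002, 0.167], [1.0, 0.0141, 0.0092, 0.0001, 0.168], [1.0, 0.0154, 0.0067, 0.0002, 0.167], [1.0, 0.0164, 0.0041, 0.0001, 0.168], [1.0, 0.0168, 0.0013, 0.0002, 0.167], [1.0, 0.0168, -0.0015, 0.0001, 0.168], [1.0, 0.0163, -0.0043, 0.0002, 0.167], [1.0, 0.0153, -0.007, 0.0001, 0.168], [1.0, 0.014, -0.0094, 0.0002, 0.167], [1.0, 0.0122, -0.0116, 0.0001, 0.168]]
```

Request:
step_arm([
  [1,0,0.0168,0,0.168],
  [1,0.0026,0.0166,0,0.167],
  [1,0.0053,0.016,0,0.168],
  [1,0.0079,0.0149,0,0.167],
  [1,0.0103,0.0133,0,0.168],
])

```text
time: 15.08
ee_pos: [0.5058, 0.1312, 0.1695]
tcp_rot: [0.503, 0.864, 0.0, 0.0]
force: [0.3, 0.1, -0.4]
opening: 1.001
gripper_force: 0.0
```

Request:
step_arm([
  [1,0.0124,0.0114,0,0.167],
  [1,0.0141,0.0092,0,0.168],
  [1,0.0154,0.0067,0,0.167],
  [1,0.0164,0.0041,0,0.168],
  [1,0.0168,0.0013,0,0.167],
])

```text
time: 15.7
ee_pos: [0.5245, 0.2134, 0.1695]
tcp_rot: [0.811, 0.586, 0.0, 0.0]
force: [0.6, 0.0, 0.8]
opening: 1.002
gripper_force: 0.0
```

Request:
step_arm([
  [1,0.0168,-0.0015,0,0.168],
  [1,0.0163,-0.0043,0,0.167],
  [1,0.0153,-0.007,0,0.168],
  [1,0.014,-0.0094,0,0.167],
  [1,0.0122,-0.0116,0,0.168],
])

```text
time: 16.32
ee_pos: [0.5431, 0.2955, 0.1695]
tcp_rot: [0.979, 0.205, 0.0, -0.0]
force: [-0.9, -0.6, -1.3]
opening: 0.999
gripper_force: 0.0
```

Request:
step_arm([
  [1,0,0,0.04,0],
  [1,0,0,0,0],
  [1,0,0,0,0],
])

```text
time: 16.7
ee_pos: [0.5435, 0.2949, 0.1304]
tcp_rot: [0.978, 0.208, 0.0, -0.0]
force: [-0.0, -0.4, 0.3]
opening: 0.999
gripper_force: 0.0
```

```bash
python3 plan.py "1,.543,.295,.056,-66,4"
python3 - <<'E'
from h import *
f=grab('top'); P=cloud(f).reshape(-1,3)
f=grab('side'); Q=cloud(f).reshape(-1,3)
a=np.radians(78); y=np.array([np.cos(a),np.sin(a)]); x=np.array([y[1],-y[0]])
for n,P in(("top",P),("side",Q)):
    d=P[:,:2]-[.486,.0485]; X=d@x;Y=d@y
    for lo in np.arange(-.036,.036,.006):
        k=(X>lo)&(X<lo+.006)&(abs(Y)<.045)&(P[:,2]>.015)&(P[:,2]<.06)
        if k.sum()>3: print(n,round(lo*1000+3),k.sum(),"z",P[k,2].mean().round(4),"Y",np.percentile(Y[k],[2,98]).round(4))
E
```

```text
t 16.7 p [0.5435 0.2949 0.1304] ang -66.0 F [-0.  -0.4  0.3] op 0.999 gf 0.0
[[1.0, -0.0001, -0.0001, 0.0186, -0.0], [1.0, -0.0001, -0.0001, 0.0186, -0.0], [1.0, -0.0001, -0.0001, 0.0186, -0.0], [1.0, -0.0001, -0.0, 0.0186, -0.0]]
top -33 23 z 0.0214 Y [-0.0272  0.0295]
top -27 40 z 0.026 Y [-0.0285  0.0316]
top -21 34 z 0.026 Y [-0.0303  0.0322]
top -15 30 z 0.0257 Y [-0.0279  0.0309]
top -9 32 z 0.0265 Y [-0.0274  0.0282]
top -3 32 z 0.0248 Y [-0.0286  0.0306]
top 3 35 z 0.0245 Y [-0.0283  0.0313]
top 9 36 z 0.0253 Y [-0.0309  0.0319]
top 15 37 z 0.0237 Y [-0.0289  0.0302]
top 21 34 z 0.0265 Y [-0.0301  0.0307]
top 27 35 z 0.0267 Y [-0.0295  0.0302]
top 33 25 z 0.0266 Y [-0.029   0.0292]
side -33 60 z 0.0224 Y [-0.0318  0.0294]
side -27 54 z 0.0255 Y [-0.0323  0.03  ]
side -21 56 z 0.0251 Y [-0.0322  0.0301]
side -15 53 z 0.0248 Y [-0.0324  0.0249]
side -9 54 z 0.0245 Y [-0.0336  0.0283]
side -3 51 z 0.0239 Y [-0.0328  0.0291]
side 3 57 z 0.0243 Y [-0.0327  0.0302]
side 9 53 z 0.0249 Y [-0.0324  0.0286]
side 15 52 z 0.0235 Y [-0.0323  0.0287]
side 21 58 z 0.0252 Y [-0.0327  0.0278]
side 27 51 z 0.0256 Y [-0.0331  0.0272]
side 33 27 z 0.025 Y [-0.0323  0.0288]
```

Request:
step_arm([
  [1,0,0,0.025,0],
  [1,0,0,0.025,0],
  [1,0,0,0.0245,0],
  [1,0,0,0,0],
])

```text
time: 17.3
ee_pos: [0.5423, 0.2944, 0.0543]
tcp_rot: [0.978, 0.208, -0.001, 0.0]
force: [-0.5, 0.0, -0.3]
opening: 0.998
gripper_force: 0.0
```

Request:
step_arm([
  [-1,0,0,0,0],
  [-1,0,0,0,0],
  [-1,0,0,0,0],
  [-1,0,0,0,0],
], newtons=30)

```text
time: 17.8
ee_pos: [0.5443, 0.2955, 0.0571]
tcp_rot: [0.978, 0.208, 0.002, -0.001]
force: [-1.2, -1.9, 7.4]
opening: 0.737
gripper_force: 34.5
```

Request:
step_arm([
  [-1,0,0,-0.02,0],
  [-1,0,0,-0.04,0],
  [-1,0,0,-0.04,0],
  [-1,0,0,0,0],
  [-1,0,0,0,0],
])

```text
time: 18.42
ee_pos: [0.5425, 0.2949, 0.1549]
tcp_rot: [0.978, 0.208, -0.0, -0.0]
force: [-1.1, 0.2, -2.9]
opening: 0.737
gripper_force: 34.1
```

```bash
python3 plan.py "-1,.475,.178,.10,-12,6" "-1,.475,.178,.008,-12,3"
```

```text
t 18.43 p [0.5425 0.2949 0.1549] ang -66.0 F [-1.1  0.2 -2.9] op 0.737 gf 34.1
[[-1.0, -0.0182, 0.0132, 0.0091, -0.157], [-1.0, -0.02, 0.0102, 0.0092, -0.157], [-1.0, -0.0214, 0.007, 0.0091, -0.157], [-1.0, -0.0222, 0.0035, 0.0092, -0.157], [-1.0, -0.0225, 0.0, 0.0091, -0.157], [-1.0, -0.0222, -0.0035, 0.0092, -0.157]]
[[-1.0, -0.0, -0.0, 0.0307, -0.0], [-1.0, -0.0, -0.0, 0.0306, -0.0], [-1.0, -0.0, -0.0, 0.0307, -0.0]]
```

Request:
step_arm([
  [-1,-0.0182,0.0132,0.009,-0.157],
  [-1,-0.02,0.0102,0.009,-0.157],
  [-1,-0.0214,0.007,0.009,-0.157],
  [-1,-0.0222,0.0035,0.009,-0.157],
  [-1,-0.0225,0,0.009,-0.157],
])

```text
time: 19.05
ee_pos: [0.485, 0.1964, 0.108]
tcp_rot: [0.823, 0.568, -0.002, -0.0]
force: [0.5, 0.7, -2.0]
opening: 0.74
gripper_force: 34.0
```

Request:
step_arm([
  [-1,-0.0222,-0.0035,0.009,-0.157],
  [-1,0,0,0.04,0],
  [-1,0,0,0.03,0],
  [-1,0,0,0.02,0],
  [-1,0,0,0,0],
])

```text
time: 19.68
ee_pos: [0.4728, 0.1769, 0.0083]
tcp_rot: [0.777, 0.629, -0.003, -0.001]
force: [0.2, -0.4, -2.1]
opening: 0.742
gripper_force: 34.0
```

Request:
step_arm([
  [-1,0,0,0.004,0],
  [-1,0,0,0.003,0],
  [-1,0,0,0,0],
])

```text
time: 20.05
ee_pos: [0.4757, 0.1783, 0.0042]
tcp_rot: [0.777, 0.629, 0.0, -0.0]
force: [1.3, -0.7, -1.5]
opening: 0.739
gripper_force: 34.1
```

Request:
step_arm([
  [-1,0,0,0.002,0],
  [-1,0,0,0.001,0],
  [-1,0,0,0,0],
])

```text
time: 20.42
ee_pos: [0.4761, 0.1785, 0.0028]
tcp_rot: [0.777, 0.629, 0.0, -0.0]
force: [-3.7, -1.5, 11.4]
opening: 0.747
gripper_force: 35.7
```

Request:
step_arm([
  [0.54,0,0,0,0],
  [0.58,0,0,0,0],
  [0.6,0,0,0,0],
])

```text
time: 20.8
ee_pos: [0.4756, 0.1782, 0.0009]
tcp_rot: [0.777, 0.629, 0.0, 0.0]
force: [0.8, -0.4, -0.4]
opening: 0.804
gripper_force: 0.0
```

```bash
python3 plan.py; python3 bar.py .476 .178 .004 .05 -12 side
```

```text
t 20.8 p [0.4756 0.1782 0.0009] ang -12.0 F [ 0.8 -0.4 -0.4] op 0.804 gf 0.0
229
-4 108 z [0.0061 0.0122 0.0188] L [-0.031  0.028]
0 46 z [0.0171 0.0225 0.0239] L [-0.031  0.026]
4 21 z [0.0228 0.0238 0.0243] L [-0.028  0.029]
8 24 z [0.0226 0.0234 0.0242] L [-0.031  0.027]
12 22 z [0.0226 0.0233 0.0239] L [-0.029  0.028]
16 6 z [0.0219 0.0221 0.0227] L [-0.019  0.018]
```

Flat, with its narrow top centred about 8 mm along tool +x. Recentre, grip and lift.

Request:
step_arm([
  [0.6,0.008,0,-0.002,0],
  [0.6,0,0,0,0],
  [0.6,0,0,0,0],
  [-1,0,0,0,0],
  [-1,0,0,0,0],
], newtons=40)

```text
time: 21.62
ee_pos: [0.4775, 0.1861, 0.0033]
tcp_rot: [0.777, 0.629, 0.0, 0.0]
force: [-0.4, 0.1, 3.7]
opening: 0.734
gripper_force: 44.7
```

Request:
step_arm([
  [-1,0,0,0,0],
  [-1,0,0,-0.02,0],
  [-1,0,0,-0.04,0],
  [-1,0,0,-0.02,0],
  [-1,0,0,0,0],
])

```text
time: 22.25
ee_pos: [0.4779, 0.1863, 0.0837]
tcp_rot: [0.777, 0.629, 0.001, 0.0]
force: [0.6, -0.2, -3.1]
opening: 0.742
gripper_force: 45.2
```

```bash
python3 plan.py "-1,.4844,.0358,.08,-12,4"
```

```text
t 22.25 p [0.4779 0.1863 0.0837] ang -12.0 F [ 0.6 -0.2 -3.1] op 0.742 gf 45.2
[[-1.0, -0.0365, 0.0094, 0.0009, -0.0], [-1.0, -0.0364, 0.0094, 0.0009, -0.0], [-1.0, -0.0365, 0.0094, 0.001, -0.0], [-1.0, -0.0364, 0.0095, 0.0009, -0.001]]
```

Request:
step_arm([
  [-1,-0.0365,0.0094,0,0],
  [-1,-0.0365,0.0094,0,0],
  [-1,-0.0365,0.0094,0,0],
  [-1,-0.0365,0.0095,0,0],
  [-1,0,0,0.015,0],
])

```text
time: 22.88
ee_pos: [0.4835, 0.0317, 0.0669]
tcp_rot: [0.779, 0.627, -0.0, 0.0]
force: [-0.2, -0.1, -2.4]
opening: 0.735
gripper_force: 45.1
```

Request:
step_arm([
  [-1,0,0,0.015,0],
  [-1,0,0,0,0],
  [-1,0,0,0,0],
])

```text
time: 23.25
ee_pos: [0.4835, 0.0363, 0.0526]
tcp_rot: [0.777, 0.63, -0.0, -0.0]
force: [-0.1, 0.8, -2.0]
opening: 0.735
gripper_force: 45.0
```

```bash
python3 plan.py "-1,.4844,.0358,.037,-12,2"; python3 bar.py .4844 .0358 .045 .085 -12 side
```

```text
t 23.25 p [0.4835 0.0363 0.0526] ang -11.9 F [-0.1  0.8 -2. ] op 0.735 gf 45.0
[[-1.0, -0.0001, 0.0005, 0.0078, 0.001], [-1.0, -0.0002, 0.0005, 0.0078, 0.0]]
318
-12 153 z [0.0522 0.0606 0.0682] L [-0.032  0.032]
-8 57 z [0.0681 0.0723 0.0734] L [-0.031  0.032]
-4 31 z [0.0722 0.0729 0.0736] L [-0.029  0.027]
0 32 z [0.0723 0.073  0.0738] L [-0.028  0.027]
4 29 z [0.0719 0.0728 0.0735] L [-0.029  0.026]
8 13 z [0.0721 0.073  0.0732] L [-0.023  0.024]
```

Request:
step_arm([
  [-1,0,0.001,0.01,0],
  [-1,0,0,0.007,0],
  [-1,0,0,0.003,0],
  [-1,0,0,0,0],
  [-1,0,0,0,0],
])

```text
time: 24.08
ee_pos: [0.4848, 0.0351, 0.033]
tcp_rot: [0.777, 0.629, 0.0, 0.0]
force: [0.3, 0.4, -0.8]
opening: 0.735
gripper_force: 45.1
```

Request:
step_arm([
  [-1,0,0,0.0015,0],
  [-1,0,0,0,0],
])

```text
time: 24.32
ee_pos: [0.4847, 0.0352, 0.0314]
tcp_rot: [0.777, 0.629, 0.0, -0.0]
force: [-0.1, -0.6, -2.6]
opening: 0.736
gripper_force: 45.1
```

Request:
step_arm([
  [-1,0,0,0.001,0],
  [-1,0,0,0,0],
])

```text
time: 24.58
ee_pos: [0.4846, 0.0351, 0.0304]
tcp_rot: [0.777, 0.629, 0.0, -0.0]
force: [-0.6, -1.2, -3.0]
opening: 0.733
gripper_force: 45.1
```

Request:
step_arm([
  [0.54,0,0,0,0],
  [0.6,0,0,0,0],
  [0.65,0,0,0,0],
])

```text
time: 24.95
ee_pos: [0.4849, 0.0352, 0.0306]
tcp_rot: [0.777, 0.629, 0.0, 0.0]
force: [0.7, -0.8, -0.7]
opening: 0.824
gripper_force: 0.0
```

Request:
step_arm([
  [0.65,0,0,-0.02,0],
  [1,0,0,-0.05,0],
  [1,0,0,-0.05,0],
  [1,0,0,-0.02,0],
  [1,0,0,0,0],
])

```text
time: 25.58
ee_pos: [0.4859, 0.0354, 0.1721]
tcp_rot: [0.777, 0.629, 0.002, 0.001]
force: [-0.5, 0.1, -1.3]
opening: 1.002
gripper_force: 0.0
```

```bash
python3 plan.py "1,.505,.383,.165,-66,7"
```

```text
t 25.57 p [0.4859 0.0354 0.1721] ang -12.0 F [-0.5  0.1 -1.3] op 1.002 gf 0.0
[[1.0, 0.0491, -0.0077, 0.001, 0.135], [1.0, 0.0477, -0.0142, 0.001, 0.135], [1.0, 0.0453, -0.0205, 0.001, 0.134], [1.0, 0.0422, -0.0264, 0.001, 0.135], [1.0, 0.0382, -0.0318, 0.001, 0.134], [1.0, 0.0336, -0.0366, 0.0011, 0.135], [1.0, 0.0284, -0.0409, 0.001, 0.134]]
```

Request:
step_arm([
  [1,0.0491,-0.0077,0,0.135],
  [1,0.0477,-0.0142,0,0.135],
  [1,0.0453,-0.0205,0,0.134],
  [1,0.0422,-0.0264,0,0.135],
  [1,0.0382,-0.0318,0,0.134],
])

```text
time: 26.2
ee_pos: [0.4974, 0.2844, 0.1683]
tcp_rot: [0.942, 0.335, -0.001, 0.0]
force: [-0.1, 0.9, 0.5]
opening: 0.996
gripper_force: 0.0
```

Request:
step_arm([
  [1,0.0336,-0.0366,0,0.135],
  [1,0.0284,-0.0409,0,0.134],
  [1,0,0,0.03,0],
  [1,0,0,0,0],
  [1,0,0,0,0],
])

```text
time: 26.82
ee_pos: [0.504, 0.3816, 0.1401]
tcp_rot: [0.978, 0.207, -0.0, 0.0]
force: [0.3, 0.1, 0.3]
opening: 1.002
gripper_force: 0.0
```

```bash
python3 plan.py "1,.505,.383,.056,-66,4"
python3 - <<'E'
from h import *
a=np.radians(78); y=np.array([np.cos(a),np.sin(a)]); x=np.array([y[1],-y[0]])
for n in("top","side"):
    P=cloud(grab(n)).reshape(-1,3)
    d=P[:,:2]-[.486,.0485]; X=d@x;Y=d@y
    k=(abs(X)<.05)&(abs(Y)<.05)&(P[:,2]>.042)&(P[:,2]<.06)
    print(n,k.sum(),P[k,2].mean().round(4),[np.round(v,4) for v in cv2.minAreaRect(np.c_[X,Y][k].astype(np.float32))], np.percentile(X[k],[2,98]).round(4),np.percentile(Y[k],[2,98]).round(4))
    k=(abs(X)<.05)&(abs(Y)<.05)&(P[:,2]>.022)&(P[:,2]<.03)&(Y>.005); print(np.percentile(X[k],[2,98]).round(4),np.percentile(Y[k],[2,98]).round(4))
E
```

```text
t 26.82 p [0.504  0.3816 0.1401] ang -66.1 F [0.3 0.1 0.3] op 1.002 gf 0.0
[[1.0, 0.0004, -0.0002, 0.021, -0.0], [1.0, 0.0004, -0.0002, 0.021, -0.0], [1.0, 0.0003, -0.0003, 0.0211, -0.001], [1.0, 0.0004, -0.0002, 0.021, -0.0]]
top 124 0.0497 [array([ 0.0018, -0.0138]), array([0.0208, 0.0646]), np.float64(89.6243)] [-0.029  0.032] [-0.0237 -0.004 ]
[-0.0305  0.033 ] [0.0056 0.0321]
side 214 0.0488 [array([ 0.0004, -0.0157]), array([0.0641, 0.0211]), np.float64(2.7201)] [-0.0307  0.0308] [-0.0253 -0.0064]
[-0.0325  0.0294] [0.0088 0.0314]
```

Request:
step_arm([
  [1,0.0008,-0.0005,0.03,0],
  [1,0.0007,-0.0005,0.03,0],
  [1,0,0,0.0245,0],
  [1,0,0,0,0],
])

```text
time: 27.42
ee_pos: [0.504, 0.3831, 0.055]
tcp_rot: [0.978, 0.207, -0.001, 0.001]
force: [-0.3, -1.1, -0.1]
opening: 0.998
gripper_force: 0.0
```

Request:
step_arm([
  [-1,0,0,0,0],
  [-1,0,0,0,0],
  [-1,0,0,0,0],
  [-1,0,0,0,0],
], newtons=30)

```text
time: 27.92
ee_pos: [0.5059, 0.3848, 0.0582]
tcp_rot: [0.978, 0.208, 0.001, -0.001]
force: [-0.5, -0.5, 6.4]
opening: 0.742
gripper_force: 34.1
```

Request:
step_arm([
  [-1,0,0,-0.02,0],
  [-1,0,0,-0.04,0],
  [-1,0,0,-0.04,0],
  [-1,0,0,0,0],
  [-1,0,0,0,0],
])

```text
time: 28.55
ee_pos: [0.5041, 0.3841, 0.1557]
tcp_rot: [0.978, 0.208, -0.0, 0.0]
force: [-0.1, 0.6, -2.6]
opening: 0.741
gripper_force: 34.1
```

```bash
python3 plan.py "-1,.48,.27,.135,-40,3" "-1,.475,.178,.10,-12,3"
```

```text
t 28.55 p [0.5041 0.3841 0.1557] ang -66.0 F [-0.1  0.6 -2.6] op 0.741 gf 34.1
[[-1.0, -0.0228, 0.0315, 0.0069, -0.151], [-1.0, -0.0273, 0.0277, 0.0069, -0.151], [-1.0, -0.0312, 0.0232, 0.0069, -0.152]]
[[-1.0, -0.0246, 0.0184, 0.0117, -0.163], [-1.0, -0.0272, 0.0142, 0.0116, -0.163], [-1.0, -0.0291, 0.0096, 0.0117, -0.162]]
```

Request:
step_arm([
  [-1,-0.0228,0.0315,0.007,-0.151],
  [-1,-0.0273,0.0277,0.007,-0.151],
  [-1,-0.0312,0.0232,0.007,-0.152],
  [-1,-0.0246,0.0184,0.0115,-0.163],
  [-1,-0.0272,0.0142,0.0115,-0.163],
])

```text
time: 29.18
ee_pos: [0.4757, 0.2072, 0.1101]
tcp_rot: [0.824, 0.566, -0.001, -0.0]
force: [0.7, -0.5, -1.6]
opening: 0.739
gripper_force: 34.1
```

Request:
step_arm([
  [-1,-0.0291,0.0096,0.0115,-0.162],
  [-1,0,0,0.04,0],
  [-1,0,0,0.03,0],
  [-1,0,0,0.02,0],
  [-1,0,0,0,0],
])

```text
time: 29.8
ee_pos: [0.4727, 0.177, 0.0077]
tcp_rot: [0.777, 0.629, -0.003, -0.001]
force: [-0.6, -0.7, -2.0]
opening: 0.742
gripper_force: 34.1
```

Request:
step_arm([
  [-1,0,0,0.003,0],
  [-1,0,0,0.003,0],
  [-1,0,0,0,0],
])

```text
time: 30.18
ee_pos: [0.4757, 0.1784, 0.0048]
tcp_rot: [0.777, 0.629, 0.0, 0.0]
force: [-0.9, -0.2, -2.0]
opening: 0.737
gripper_force: 34.1
```

Request:
step_arm([
  [-1,0,0,0.002,0],
  [-1,0,0,0.001,0],
  [-1,0,0,0,0],
])

```text
time: 30.55
ee_pos: [0.4758, 0.1784, 0.002]
tcp_rot: [0.777, 0.629, 0.0, -0.0]
force: [-1.7, -0.5, 4.1]
opening: 0.739
gripper_force: 34.8
```

Request:
step_arm([
  [-1,0,0,0.002,0],
  [-1,0,0,0.001,0],
  [-1,0,0,0,0],
])

```text
time: 30.92
ee_pos: [0.4758, 0.1785, 0.0017]
tcp_rot: [0.777, 0.629, 0.0, -0.001]
force: [-10.3, -3.6, 28.0]
opening: 0.739
gripper_force: 37.7
```

Same preload as the first one, so I'll release it the same way.

Request:
step_arm([
  [0.54,0,0,-0.001,0],
  [0.56,0,0,0,0],
  [0.6,0,0,0,0],
])

```text
time: 31.3
ee_pos: [0.4753, 0.1782, -0.0009]
tcp_rot: [0.777, 0.629, -0.0, -0.0]
force: [-0.1, -0.2, 0.0]
opening: 0.799
gripper_force: 0.0
```

```bash
python3 plan.py; python3 bar.py .476 .178 .004 .05 -12 side
```

```text
t 31.3 p [ 0.4753  0.1782 -0.0009] ang -12.0 F [-0.1 -0.2  0. ] op 0.799 gf 0.0
165
-8 23 z [0.0212 0.0226 0.0234] L [-0.03   0.026]
-4 20 z [0.0221 0.0228 0.0235] L [-0.03   0.027]
0 17 z [0.0209 0.0214 0.0232] L [-0.032  0.028]
4 26 z [0.0201 0.0216 0.0231] L [-0.032  0.028]
8 27 z [0.02   0.0215 0.0235] L [-0.03   0.026]
12 32 z [0.021  0.0222 0.024 ] L [-0.029  0.027]
16 19 z [0.0225 0.0234 0.0241] L [-0.029  0.029]
```

Request:
step_arm([
  [0.6,0.0042,0,-0.004,0],
  [0.6,0,0,0,0],
  [0.6,0,0,0,0],
  [-1,0,0,0,0],
  [-1,0,0,0,0],
], newtons=40)

```text
time: 32.12
ee_pos: [0.4767, 0.1825, 0.0038]
tcp_rot: [0.777, 0.629, 0.0, 0.0]
force: [-0.4, -0.5, 4.8]
opening: 0.735
gripper_force: 44.9
```

Request:
step_arm([
  [-1,0,0,0,0],
  [-1,0,0,-0.02,0],
  [-1,0,0,-0.04,0],
  [-1,0,0,-0.03,0],
  [-1,0,0,0,0],
])

```text
time: 32.75
ee_pos: [0.4777, 0.1829, 0.095]
tcp_rot: [0.777, 0.629, 0.002, 0.0]
force: [0.1, 0.4, -2.7]
opening: 0.735
gripper_force: 45.1
```

Request:
step_arm([
  [-1,0,0,0,0],
])

```text
time: 32.88
ee_pos: [0.4752, 0.1819, 0.0919]
tcp_rot: [0.777, 0.629, -0.001, -0.0]
force: [0.1, -0.4, -2.1]
opening: 0.74
gripper_force: 45.1
```

```bash
python3 plan.py "-1,.4899,.060,.085,-12,3"
```

```text
t 32.88 p [0.4752 0.1819 0.0919] ang -12.0 F [ 0.1 -0.4 -2.1] op 0.74 gf 45.1
[[-1.0, -0.0387, 0.0133, 0.0023, -0.0], [-1.0, -0.0387, 0.0132, 0.0023, -0.0], [-1.0, -0.0388, 0.0133, 0.0023, -0.0]]
```

Request:
step_arm([
  [-1,-0.0387,0.0133,0.0023,0],
  [-1,-0.0387,0.0133,0.0023,0],
  [-1,-0.0388,0.0133,0.0023,0],
  [-1,0,0,0,0],
  [-1,0,0,0,0],
])

```text
time: 33.5
ee_pos: [0.4901, 0.0607, 0.0851]
tcp_rot: [0.777, 0.629, -0.001, -0.001]
force: [-0.3, 0.4, -1.2]
opening: 0.737
gripper_force: 45.0
```

```bash
python3 plan.py "-1,.4899,.0595,.065,-12,2"; python3 bar.py .4899 .0595 .07 .115 -12 side;python3 -c "
from h import *
f=grab('side'); save(f,'pics/g5.png',(220,160,310,270),5)"
```

```text
t 33.5 p [0.4901 0.0607 0.0851] ang -12.0 F [-0.3  0.4 -1.2] op 0.737 gf 45.0
[[-1.0, -0.0006, 0.0, 0.0101, -0.0], [-1.0, -0.0006, 0.0, 0.01, -0.001]]
206
-8 47 z [0.103  0.1047 0.1052] L [-0.029  0.033]
-4 22 z [0.103  0.1038 0.1059] L [-0.03   0.027]
0 27 z [0.1021 0.1031 0.1051] L [-0.028  0.029]
4 31 z [0.102  0.1028 0.1045] L [-0.027  0.028]
8 33 z [0.1022 0.1031 0.1046] L [-0.027  0.027]
12 38 z [0.1028 0.1044 0.1052] L [-0.024  0.027]
16 5 z [0.1038 0.1039 0.1051] L [-0.024  0.019]
```

View pics/g5.png

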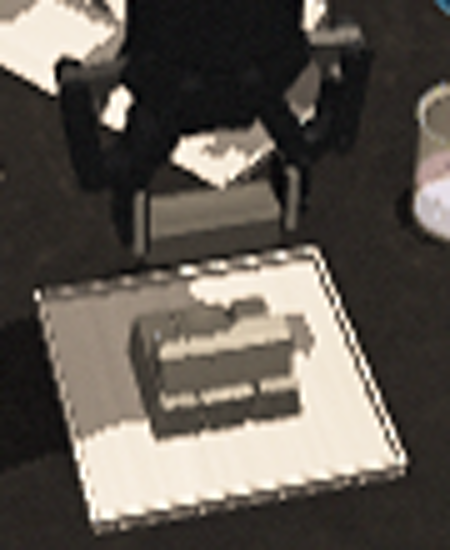

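The held bar is at (210,210), above and behind bar_3, whose top is at (230,340) on the flush layer. I'll shift it 3 mm toward bar_3 and lower it.

Request:
step_arm([
  [-1,-0.003,0,0.02,0],
  [-1,0,0,0.012,0],
  [-1,0,0,0.01,0],
  [-1,0,0,0.005,0],
  [-1,0,0,0,0],
])

```text
time: 34.38
ee_pos: [0.4905, 0.0575, 0.0393]
tcp_rot: [0.777, 0.629, -0.0, -0.0]
force: [-0.3, -0.6, -1.8]
opening: 0.736
gripper_force: 45.0
```

Request:
step_arm([
  [-1,0,0,0.002,0],
  [-1,0,0,0.002,0],
  [-1,0,0,0,0],
])

```text
time: 34.75
ee_pos: [0.4905, 0.0575, 0.0355]
tcp_rot: [0.777, 0.629, 0.0, -0.0]
force: [0.6, 0.3, -2.1]
opening: 0.74
gripper_force: 45.0
```

Request:
step_arm([
  [-1,0,0,0.002,0],
  [-1,0,0,0.0015,0],
  [-1,0,0,0,0],
])

```text
time: 35.12
ee_pos: [0.4904, 0.0574, 0.0318]
tcp_rot: [0.777, 0.629, -0.0, -0.0]
force: [0.0, -0.6, -1.7]
opening: 0.738
gripper_force: 45.0
```

Request:
step_arm([
  [-1,0,0,0.001,0],
  [-1,0,0,0,0],
])

```text
time: 35.38
ee_pos: [0.4905, 0.0575, 0.031]
tcp_rot: [0.777, 0.629, 0.0, -0.0]
force: [0.1, 0.9, -2.7]
opening: 0.733
gripper_force: 45.0
```

```bash
python3 bar.py .4899 .0595 .03 .06 -12 side
```

```text
404
-28 33 z [0.0496 0.0502 0.0511] L [-0.03   0.028]
-24 35 z [0.0497 0.0504 0.0509] L [-0.032  0.029]
-20 32 z [0.0493 0.0502 0.0513] L [-0.03   0.028]
-16 4 z [0.0372 0.0487 0.0495] L [-0.031  0.026]
-12 62 z [0.0462 0.0496 0.0509] L [-0.029  0.034]
-8 25 z [0.0484 0.0492 0.0504] L [-0.029  0.029]
-4 25 z [0.0473 0.0485 0.0501] L [-0.026  0.03 ]
0 31 z [0.0474 0.0484 0.0501] L [-0.025  0.029]
4 26 z [0.0477 0.0485 0.05  ] L [-0.025  0.03 ]
8 41 z [0.0477 0.0497 0.051 ] L [-0.025  0.028]
12 8 z [0.0494 0.0501 0.0506] L [-0.014  0.019]
```

Request:
step_arm([
  [-1,-0.0015,0,0,0],
  [-1,0,0,0.0007,0],
  [-1,0,0,0,0],
])

```text
time: 35.95
ee_pos: [0.4903, 0.0558, 0.0308]
tcp_rot: [0.777, 0.629, -0.0, -0.0]
force: [-3.1, -1.9, 4.9]
opening: 0.735
gripper_force: 45.8
```

Request:
step_arm([
  [0.54,0,0,0,0],
  [0.6,0,0,0,0],
  [0.65,0,0,0,0],
])

```text
time: 36.33
ee_pos: [0.4903, 0.0561, 0.0303]
tcp_rot: [0.777, 0.629, 0.0, 0.0]
force: [0.2, 0.3, 1.7]
opening: 0.822
gripper_force: 0.0
```

Request:
step_arm([
  [0.65,0,0,-0.02,0],
  [1,0,0,-0.05,0],
  [1,0,0,-0.05,0],
  [1,0,0,-0.03,0],
])

```text
time: 36.83
ee_pos: [0.4913, 0.0562, 0.1831]
tcp_rot: [0.777, 0.629, 0.002, 0.001]
force: [-0.6, -0.1, 0.7]
opening: 1.002
gripper_force: 0.0
```

Request:
step_arm([
  [1,0.06,0,0,0],
  [1,0.06,0,0,0],
  [1,0.06,0,0,0],
  [1,0.03,0,0,0],
  [1,0,0,0,0],
])

```text
time: 37.45
ee_pos: [0.5332, 0.2648, 0.1795]
tcp_rot: [0.776, 0.631, -0.0, -0.0]
force: [0.1, -0.9, 0.3]
opening: 1.001
gripper_force: 0.0
```

```bash
python3 plan.py
python3 - <<'E'
from h import *
a=np.radians(78); y=np.array([np.cos(a),np.sin(a)]); x=np.array([y[1],-y[0]])
for n in("top","side"):
    fs=[grab(n) for _ in range(3)]; f=fs[0]; f["depth"]=np.median([g["depth"] for g in fs],0)
    P=cloud(f).reshape(-1,3)
    d=P[:,:2]-[.486,.0485]; X=d@x;Y=d@y
    for lo in np.arange(-.034,.034,.004):
        k=(Y>lo)&(Y<lo+.004)&(abs(X)<.05)&(P[:,2]>.034)&(P[:,2]<.06)
        if k.sum()>3: print(n,round(lo*1000+2),k.sum(),"z",P[k,2].mean().round(4),"X",np.percentile(X[k],[2,98]).round(4))
f=dict(f); save(f,'pics/g6.png',(220,180,310,270),5)
E
```

```text
t 37.45 p [0.5332 0.2648 0.1795] ang -11.7 F [ 0.1 -0.9  0.3] op 1.001 gf 0.0
top -24 14 z 0.0431 X [-0.029   0.0293]
top -20 24 z 0.0508 X [-0.0292  0.0297]
top -16 26 z 0.0501 X [-0.0294  0.0294]
top -12 26 z 0.0497 X [-0.0299  0.0303]
top -8 25 z 0.0502 X [-0.0297  0.0335]
top -4 24 z 0.0482 X [-0.0288  0.0293]
top 0 26 z 0.0501 X [-0.028   0.0306]
top 4 25 z 0.0488 X [-0.028   0.0303]
top 8 26 z 0.0476 X [-0.0289  0.0335]
top 12 25 z 0.0486 X [-0.0282  0.0329]
top 16 25 z 0.049 X [-0.0271  0.0323]
top 20 24 z 0.0504 X [-0.0274  0.0325]
top 24 4 z 0.05 X [-0.0059  0.0299]
side -28 12 z 0.0367 X [-0.0269  0.0241]
side -24 145 z 0.0426 X [-0.0307  0.0316]
side -20 44 z 0.0497 X [-0.0305  0.0323]
side -16 36 z 0.0495 X [-0.0318  0.0298]
side -12 35 z 0.0503 X [-0.0305  0.0284]
side -8 26 z 0.0497 X [-0.0308  0.0296]
side -4 34 z 0.0488 X [-0.0297  0.0298]
side 0 35 z 0.0488 X [-0.0306  0.0329]
side 4 30 z 0.0489 X [-0.0293  0.0307]
side 8 29 z 0.0487 X [-0.0268  0.032 ]
side 12 37 z 0.0476 X [-0.0305  0.0301]
side 16 36 z 0.0493 X [-0.0275  0.031 ]
side 20 28 z 0.0499 X [-0.0271  0.0299]
```

View pics/g6.png

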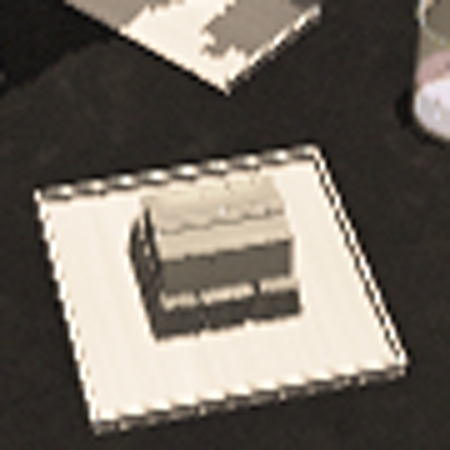

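The stack at (220,260) is level, with the upper pair close together and its ends aligned, and the gripper is clear. Handing in.

```bash
python3 -c "
from rig import manip
print(manip.finish_job())"
```

```text
the job is handed in; nothing more can be done
None
```

I finished the stack and handed the job in at about 38 s. My last camera check showed both layers level, the upper pair about 24 mm apart with ends in line, and the gripper clear; the hand-in gave no verdict.

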